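# Unstack the games-room kit into its wells

### The job

Tidy the games-room kit: take the stack apart from the top, one piece at a time, and set each piece upright and flat down in the shallow wooden well that is shaped for it - first the cue chalk (small square well), then the round shuffleboard weight (round well), then the card case (shorter oblong well) and last the domino box (long well). Let go of everything, and leave the steel tumbler and the red air-hockey striker where they stand.

Things in the scene. Friction and masses are not known exactly. Their poses are not given: they have to be found in the camera images.
- domino_box: Closed oblong wooden box, bottom of the stack, lying on the table: 52 (its x) x 180 (its y, long) x 30 mm high, about 0.4 kg. Origin at the centre of its underside, z up. Grip it across its 52 mm width.
- card_case: Closed black plastic card case with a thin grey seam, 60 (its x) x 92 (its y, long) x 20 mm high, about 0.14 kg. Lies on the domino box, nearly parallel to it (within 0.12 rad), overhanging it a little at both long sides. Origin at the centre of its underside, z up.
- weight: Table-shuffleboard weight: steel disc with chamfered edges, diameter 58, height 24 mm, black cap disc on top, about 0.3 kg. Lies on the card case. Origin at the centre of its underside, z up.
- chalk: Pool-cue chalk: pale 22 x 22 x 22 mm block with a round blue patch in the middle of its top face (flat), about 0.03 kg. Top of the stack, standing on the weight, at any yaw. Origin at the centre of its underside; x and y normal to its side faces, z up.
- domino_well: Fixed wooden tray with the long oblong well, red felt floor: outside 80 (its x) x 208 (its y) x 12 mm high, inside 70 x 198 mm, walls 5 mm thick, inner floor 5 mm above its origin, so the lip stands 7 mm above the floor. Origin at the centre of its underside, on the table, z up. The domino box goes here, long side along long side, either way round.
- case_well: Fixed wooden tray with the shorter oblong well, red felt floor: outside 88 (its x) x 120 (its y) x 12 mm high, inside 78 x 110 mm, walls 5 mm, inner floor 5 mm above its origin, lip 7 mm above the floor. Origin at the centre of its underside, z up. The card case goes here, long side along long side, either way round.
- weight_well: Fixed square wooden block 100 x 100 x 12 mm with a round well of diameter 76 mm in its middle, red felt floor 5 mm above its origin, lip 7 mm above the floor. Origin at the centre of its underside, z up. The shuffleboard weight goes here.
- chalk_well: Fixed small square wooden tray, red felt floor: outside 52 x 52 x 12 mm, inside 42 x 42 mm, walls 5 mm, inner floor 5 mm above its origin, lip 7 mm above the floor. Origin at the centre of its underside, z up. The chalk goes here, at any yaw.
- tumbler: Bystander, loose: open steel tumbler, 74 mm across, 75 mm high, on the table beyond the work. Origin at the centre of its underside. Leave it alone.
- striker: Bystander, loose: red air-hockey striker, a disc of 80 mm diameter with an upright knob, 58 mm high in all, on the table beyond the work. Origin at the centre of its underside. Leave it alone.

How it is judged:
By the outcome, as a careful person would: the job done as asked, in the order asked, and still so for the second after the job is handed in, with the robot touching nothing.
It also fails if it takes over 118 s, if anything falls off the work surface, if the arm or the gripper's body presses on something with over 40 N, if the wrist force passes 120 N, or if a joint passes its speed limit or range.

### The arm

A 6-joint arm with a two-finger parallel gripper is mounted at the origin on the work surface. World frame = base frame: x ahead of the robot, y to its left, z up, the work surface at z = 0. Lengths are in m, angles in rad, forces in N, time in s.
With the tool pointing down it reaches from about 0.375 to 0.9 m from the base axis. Payload 3.1 kg.
Tool frame: the origin (TCP) lies at the very end of the fingers, on their centre line; the grasp point (between the pads) lies 19 mm behind it; z points along the fingers, y is the line along which they close (so a half turn about z gives the same grasp; the last joint's range is limited). The gripper opens to 87 mm and grips with 3 to 60 N. Pads are 19 mm wide; open, the fingers measure 117 mm over their backs; the gripper's body (75 mm by 190 mm) begins 51 mm behind the grasp point.
Start: joints at [1.099, 0.527, 1.433, -0, 1.181, -0.178], TCP at [0.18, 0.598, 0.184] pointing down, gripper open.
Joint ranges: [-3.08, 3.08], [-0.75, 2.2], [0.22, 2.44], [-1.43, 4.57], [0, 2.65], [-2.85, 2.85]. Speed limits (rad/s): [2.79, 2.79, 3.14, 3.14, 3.14, 3.14].

### API

Orientations are given as a unit quaternion [x, y, z, w].
In Python, from rig import robot gives the robot as it stands. The module is installed in compiled form; this text tells all that it offers.
- The arm moves only by the tool play_rows, never from a script. Its argument "steps" is one flat list of numbers, 5 for each row, row after row: the opening, from -1 (shut) to 1 (fully open), then the shift along the tool's x, y, z as a fraction of full scale, then the turn about the tool's z as a fraction of full scale. In form: [claw, tx, ty, tz, twist, claw, tx, ty, tz, twist, ...]. A call has exactly 10 rows; each row shifts and turns the commanded pose from where the row before left it, along the tool's axes as they then stand; what a row does not reach is not made up. Full scale, the value 1, is 0.03 m for a shift and 0.1 rad for a turn. A row lasts 1/10 s, in which the tool goes at most 50 mm and 8.59 degrees, less where a joint would pass 70% of its speed; a pose out of reach is approached as far as the arm can. A call with a number of a shift or a turn outside -1 to 1 is refused whole. A call with a gripper value outside its range is refused whole. The fingers move at their own pace and stop on an object; "grip_force" is the grip in N (left out, the last holds). Time passes only in rows, so rows that do not move let the fingers close, or fill a call up. It gives the time, the measured TCP pose, the force, the opening and the grip force at its end, in the units of the state.
- robot.get_obs(): the state, without advancing time (a new reading comes with each control period).
- robot.camera(name): name is "side" or "top" or "wrist"; returns a dict with "image" (480x640x3 uint8, red, green, blue), "mtx" (3x3 intrinsics, pixels), "rvec" (rotation vector, rad) and "tvec" (3), from world to camera coordinates, as OpenCV has them. Camera axes: x right, y down, z forward; pixel columns grow to the right and rows downward; lengths in m; the calibration is good to about 2 mm. A picture is of the moment at which its call begins. There is no depth.
- robot.hand_in(): hands the job in; it is judged then, once.
The state is a dict: "time": time; "q": joint angles; "joint_velocities": joint speeds; "joint_torque": joint torques, N m; "position": TCP position; "tool_rot": TCP orientation; "ft_force": force on the tool from outside, world axes, zero at the start; "moment": the same for the moment, N m; "grip_width": finger opening in m; "grip_force": force on a finger pad.
Only numpy, scipy, OpenCV 4.12 (cv2) and the standard library are available. Lean on these libraries where they do the work, as an engineer would, in place of code of your own. Each camera call takes 0.05 s, during which the arm holds its last target. There are 200 camera calls.

## Working session

There is one attempt and no reset: what is moved stays moved. The work goes in short steps, Python scripts to look and compute and a tool call to move; the robot and the scene stay as the last step left them, time stands still between calls to the robot, and variables do not carry over. Pictures are saved under pics/ and viewed, at most 14 in all, crops included, and the job is handed in when it is done.

Besides the shell and the picture viewer there is one more tool, called after "Call:" as name(argument=value, ...) on one line, values as JSON. play_rows: Moves the arm, as the interface text tells. Shift numbers are shares of 0.03 m and turn numbers shares of 0.1 rad, none past 1 either way. Its arguments: {"type":"object","properties":{"steps":{"type":"array"},"grip_force":{"type":"number"}},"required":["steps"]}

```bash
mkdir -p pics; ls
python3 - <<'E'
from rig import robot
import cv2,pickle
o=robot.get_obs()
print({k:o[k] for k in('time','position','tool_rot','grip_width','ft_force')})
d={n:robot.camera(n) for n in('side','top','wrist')}
pickle.dump(d,open('c0.pkl','wb'))
for n in d: 
    cv2.imwrite(f'pics/{n}0.png',d[n]['image'][...,::-1])
    R=cv2.Rodrigues(d[n]['rvec'])[0]; print(n,(-R.T@d[n]['tvec'].ravel()).round(3),R[2].round(2),d[n]['mtx'][0,0])
E
```

```text
pics
{'time': 0.0, 'position': array([0.18001945, 0.59766657, 0.18347335]), 'tool_rot': array([ 1.45880277e-01,  9.89301675e-01, -1.01542495e-03, -3.30552185e-04]), 'grip_width': 0.0869770187387775, 'ft_force': array([0.62291912, 0.51455803, 0.49123218])}
side [ 0.401 -0.744  0.512] [ 0.23  0.84 -0.5 ] 533.2450545856209
top [ 0.475 -0.017  0.835] [ 0.16  0.02 -0.99] 445.8153926039205
wrist [0.099 0.622 0.384] [ 0.29 -0.09 -0.95] 335.8206295369902
```

View pics/top0.png

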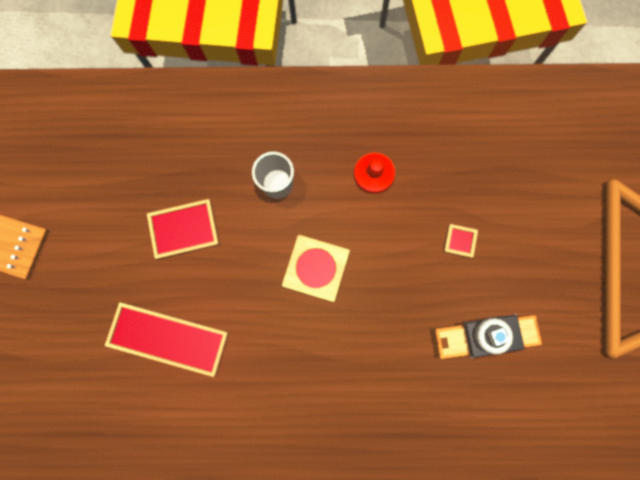

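View pics/side0.png

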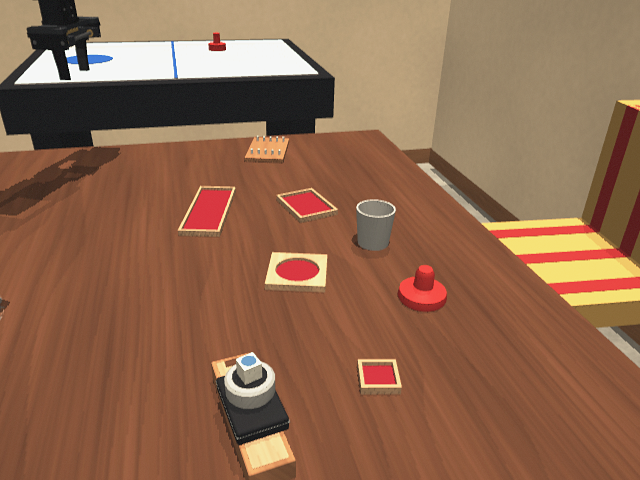

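The top view shows the stack at about (492,337), with the chalk on it at (500,336). The wells are case (182,229), weight (316,268), chalk (461,240) and domino (166,340). The side view confirms this layout, with the stack at (250,410), and all parts are visible in both views.

```bash
cat > h.py <<'E'
import numpy as np,cv2
from scipy.spatial.transform import Rotation as Ro
def cam(c):
    R=cv2.Rodrigues(np.array(c['rvec'],float))[0]; return R,-R.T@np.array(c['tvec'],float).ravel()
def ray(c,uv):
    R,o=cam(c); uv=np.atleast_2d(np.array(uv,float))
    d=np.c_[uv,np.ones(len(uv))]@np.linalg.inv(c['mtx']).T@R
    return o,d
def plane(c,uv,z):
    o,d=ray(c,uv); return o+d*((z-o[2])/d[:,2])[:,None]
def tri(c1,p1,c2,p2):
    o1,d1=ray(c1,p1);o2,d2=ray(c2,p2);d1=d1[0];d2=d2[0]
    s,*_=np.linalg.lstsq(np.c_[d1,-d2],o2-o1,rcond=None)
    a=o1+s[0]*d1;b=o2+s[1]*d2; return (a+b)/2,np.linalg.norm(a-b)
def blobs(m,amin):
    cs,_=cv2.findContours(m.astype(np.uint8),cv2.RETR_EXTERNAL,cv2.CHAIN_APPROX_NONE)
    return [c for c in cs if cv2.contourArea(c)>amin]
def cen(c):
    M=cv2.moments(c);return np.array([M['m10'],M['m01']])/M['m00']
def hsv(c): return cv2.cvtColor(c['image'],cv2.COLOR_RGB2HSV)
def red(c):
    h=hsv(c);return ((h[...,0]<5)|(h[...,0]>172))&(h[...,1]>180)&(h[...,2]>120)
def blue(c):
    h=hsv(c);return (h[...,0]>95)&(h[...,0]<115)&(h[...,1]>90)&(h[...,2]>100)
def rectyaw(c,cnt,z):   # yaw of long side (x,y world) and size
    P=plane(c,cnt[:,0,:],z)[:,:2]; r=cv2.minAreaRect((P*1000).astype(np.float32))
    b=cv2.boxPoints(r); e1=b[1]-b[0];e2=b[2]-b[1]
    L=e1 if np.linalg.norm(e1)>np.linalg.norm(e2) else e2
    return np.array(r[0])/1000,np.arctan2(L[1],L[0])%np.pi,sorted(r[1])
def pose(o):
    R=Ro.from_quat(o['tool_rot']).as_matrix(); return np.array(o['position']),R
def go(xyz,ydir,n,pos=None,R=None):
    """constant row over n rows to TCP xyz with tool y along angle ydir (mod pi, nearest); prints units"""
    from rig import robot
    if pos is None: pos,R=pose(robot.get_obs())
    cur=np.arctan2(R[1,1],R[0,1]); dw=(ydir-cur+np.pi/2)%np.pi-np.pi/2
    t=-dw/n  # tool z down
    A=np.zeros((3,3)); Rk=R.copy()
    for k in range(n):
        A+=Rk; Rk=Rk@Ro.from_rotvec([0,0,t]).as_matrix()
    s=np.linalg.solve(A,np.array(xyz)-pos)
    print('n',n,'row',(s/.03).round(3),'twist',round(t/.1,3),'dyaw',round(dw,3)); return np.array(xyz),Rk
E
python3 - <<'E'
from h import *;import pickle
d=pickle.load(open('c0.pkl','rb'));t,s=d['top'],d['side']
T=[(cen(c),c) for c in blobs(red(t),150)];S=[(cen(c),c) for c in blobs(red(s),150)]
for n,u,v in(('chalkw',(461,240),(380,375)),('weightw',(316,268),(297,269)),('casew',(182,229),(307,203)),('domw',(166,340),(208,210))):
    a=min(T,key=lambda x:np.hypot(*(x[0]-u)));b=min(S,key=lambda x:np.hypot(*(x[0]-v)))
    print(n,a[0].round(1),b[0].round(1),'tri',*[np.round(q,4) for q in tri(t,a[0],s,b[0])],'top',plane(t,a[0],.0085)[0].round(4),'rect',rectyaw(t,a[1],.0085))
a=[(cen(c)) for c in blobs(blue(t)[320:355,480:520],10)];b=[cen(c) for c in blobs(blue(s)[340:380,230:270],10)]
a=a[0]+[480,320];b=b[0]+[230,340]
print('chalk',a,b,tri(t,a,s,b),plane(t,a,.096))
h=hsv(t);dark=(h[...,2]<75);dark[:, :420]=0;dark[:,560:]=0;dark[:300]=0
for c in blobs(dark[:380],200): print('case',rectyaw(t,c,.05),cen(c))
E
```

```text
chalkw [374.1 173. ] [378.3 374.5] tri [ 0.7409 -0.1069 -0.1358] 0.1101 top [ 0.7506 -0.0991  0.0085] rect (array([ 0.75066272, -0.09788612]), np.float32(0.16616222), [74.65109252929688, 75.89421081542969])
weightw [374.1 173. ] [297.  270.1] tri [ 0.6283 -0.0871  0.1022] 0.1727 top [ 0.7506 -0.0991  0.0085] rect (array([ 0.75066272, -0.09788612]), np.float32(0.16616222), [74.65109252929688, 75.89421081542969])
casew [181.6 228.2] [306.  203.3] tri [0.6444 0.2687 0.0072] 0.0008 top [0.6437 0.2683 0.0085] rect (array([0.64407794, 0.26819086]), np.float32(1.8078109), [71.8109359741211, 104.03402709960938])
domw [165.5 338.8] [208.  209.7] tri [0.4374 0.2892 0.0033] 0.0002 top [0.4377 0.2873 0.0085] rect (array([0.43803568, 0.28726089]), np.float32(1.3057309), [65.30923461914062, 191.35252380371094])Traceback (most recent call last):
  File "<stdin>", line 8, in <module>
IndexError: list index out of range
```

Run:
```python
import pickle,cv2
d=pickle.load(open('c0.pkl','rb'));i=d['top']['image'][300:375,420:560,::-1]
cv2.imwrite('pics/z0.png',cv2.resize(i,None,fx=5,fy=5,interpolation=0))
```

```text
(no output)
```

View pics/z0.png

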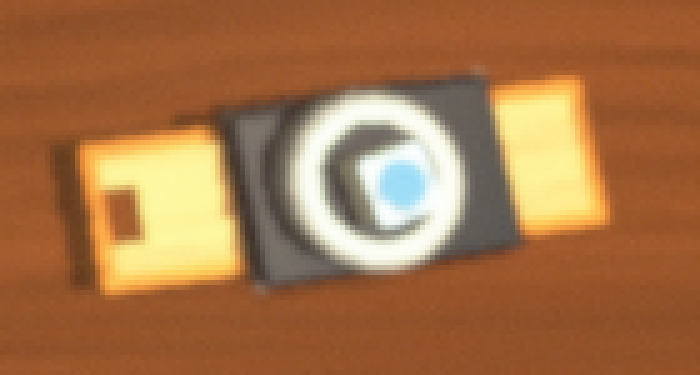

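In the crop, the blue patch is at (403,184), which is about pixel (500.6,336.8) in the full image. The white top face is slightly yawed, and the steel ring is centred near (376,180).

```bash
python3 - <<'E'
from h import *;import pickle
d=pickle.load(open('c0.pkl','rb'));t,s=d['top'],d['side']
for c,p in((t,(461,240)),(t,(316,268)),(s,(380,375)),(s,(297,270)),(t,(500,336)),(s,(249,361)),(t,(166,340))): print(p,hsv(c)[p[1],p[0]])
E
sed -i 's/(h\[...,1\]>180)&(h\[...,2\]>120)/(h[...,1]>150)\&(h[...,2]>90)/; s/(h\[...,0\]<5)|(h\[...,0\]>172)/(h[...,0]<6)|(h[...,0]>170)/; s/>95)&(h\[...,0\]<115)&(h\[...,1\]>90)/>90)\&(h[...,0]<120)\&(h[...,1]>70)/' h.py
python3 - <<'E'
from h import *;import pickle
d=pickle.load(open('c0.pkl','rb'));t,s=d['top'],d['side']
T=[(cen(c),c) for c in blobs(red(t),150)];S=[(cen(c),c) for c in blobs(red(s),150)]
for n,u,v in(('chalkw',(461,240),(380,375)),('weightw',(316,268),(297,269)),('casew',(182,229),(307,203)),('domw',(166,340),(208,210))):
    a=min(T,key=lambda x:np.hypot(*(x[0]-u)));b=min(S,key=lambda x:np.hypot(*(x[0]-v)))
    print(n,a[0].round(1),b[0].round(1),'tri',*[np.round(q,4) for q in tri(t,a[0],s,b[0])],'top',plane(t,a[0],.0085)[0].round(4),'rect',rectyaw(t,a[1],.0085))
a=[(cen(c)) for c in blobs(blue(t)[320:355,480:520],10)];b=[cen(c) for c in blobs(blue(s)[340:380,230:270],10)]
print(a,b)
a=(a[0] if a else np.array([20.6,16.8]))+[480,320];b=(b[0] if b else np.array([19,21]))+[230,340]
p,e=tri(t,a,s,b)
print('chalk',a,b,p,e,plane(t,a,.096))
h=hsv(t);dark=(h[...,2]<95)&(h[...,1]<120);dark[:, :420]=0;dark[:,560:]=0;dark[:300]=0
for c in blobs(dark[:380],100): print('case',rectyaw(t,c,.05),cen(c))
go([p[0],p[1]-0.0,.25],0.0,20)
E
```

```text
(461, 240) [178 181 251]
(316, 268) [179 151 254]
(380, 375) [178 188 218]
(297, 270) [178 189 217]
(500, 336) [ 98  89 247]
(249, 361) [103 108 203]
(166, 340) [178 203 246]
chalkw [460.8 240.2] [378.6 374.3] tri [ 0.6188 -0.2587  0.0091] 0.0006 top [ 0.6186 -0.2588  0.0085] rect (array([ 0.61861554, -0.25880493]), np.float32(1.3409623), [37.87662124633789, 38.047061920166016])
weightw [309.9 261.5] [297. 270.] tri [5.757e-01 2.490e-02 5.000e-04] 0.009 top [0.5792 0.0239 0.0085] rect (array([0.57936212, 0.02242691]), np.float32(2.3355355), [40.78564453125, 66.29595184326172])
casew [182.  228.5] [306.  203.3] tri [0.6439 0.2675 0.0078] 0.0011 top [0.6432 0.2674 0.0085] rect (array([0.64353748, 0.26734711]), np.float32(1.8039988), [74.05889129638672, 106.12555694580078])
domw [166.4 339. ] [207.8 209.5] tri [0.4371 0.2869 0.0048] 0.0005 top [0.4375 0.2855 0.0085] rect (array([0.43798077, 0.28641083]), np.float32(1.3069227), [66.79727172851562, 194.1745147705078])
[array([20.25102881, 16.39917695])] [array([18.20257827, 20.25230203])]
chalk [500.25102881 336.39917695] [248.20257827 360.25230203] [ 0.4458597  -0.28852938  0.09659685] 0.000627780344226964 [[ 0.44552367 -0.28871781  0.096     ]]
n 20 row [-1.535 -0.612 -0.109] twist 0.639 dyaw -1.278
```

Run:
```python
from h import *
p,R=go([.5,.15,.22],.6,20)
go([.446,-.289,.24],.13,20,p,R)
```

```text
n 20 row [-0.883 -0.308 -0.06 ] twist 0.339 dyaw -0.678
n 20 row [-0.653 -0.356 -0.032] twist 0.235 dyaw -0.47
```

Call:
play_rows(steps=[1, -0.88, -0.31, -0.06, 0.34, 1, -0.88, -0.31, -0.06, 0.34, 1, -0.88, -0.31, -0.06, 0.34, 1, -0.88, -0.31, -0.06, 0.34, 1, -0.88, -0.31, -0.06, 0.34, 1, -0.88, -0.31, -0.06, 0.34, 1, -0.88, -0.31, -0.06, 0.34, 1, -0.88, -0.31, -0.06, 0.34, 1, -0.88, -0.31, -0.06, 0.34, 1, -0.88, -0.31, -0.06, 0.34], grip_force=15)

```text
time: 1.15
position: [0.378, 0.4006, 0.2022]
tool_rot: [0.312, 0.95, -0.0, -0.0]
ft_force: [-0.1, -0.3, 0.0]
grip_width: 0.0868
grip_force: 0.0
```

Call:
play_rows(steps=[1, -0.88, -0.31, -0.06, 0.34, 1, -0.88, -0.31, -0.06, 0.34, 1, -0.88, -0.31, -0.06, 0.34, 1, -0.88, -0.31, -0.06, 0.34, 1, -0.88, -0.31, -0.06, 0.34, 1, -0.88, -0.31, -0.06, 0.34, 1, -0.88, -0.31, -0.06, 0.34, 1, -0.88, -0.31, -0.06, 0.34, 1, -0.88, -0.31, -0.06, 0.34, 1, -0.88, -0.31, -0.06, 0.34])

```text
time: 2.15
position: [0.4979, 0.1492, 0.2203]
tool_rot: [0.468, 0.884, -0.0, -0.0]
ft_force: [0.4, -0.2, 0.1]
grip_width: 0.0874
grip_force: 0.0
```

Call:
play_rows(steps=[1, -0.65, -0.36, -0.03, 0.235, 1, -0.65, -0.36, -0.03, 0.235, 1, -0.65, -0.36, -0.03, 0.235, 1, -0.65, -0.36, -0.03, 0.235, 1, -0.65, -0.36, -0.03, 0.235, 1, -0.65, -0.36, -0.03, 0.235, 1, -0.65, -0.36, -0.03, 0.235, 1, -0.65, -0.36, -0.03, 0.235, 1, -0.65, -0.36, -0.03, 0.235, 1, -0.65, -0.36, -0.03, 0.235])

```text
time: 3.15
position: [0.4944, -0.0729, 0.2293]
tool_rot: [0.568, 0.823, -0.0, -0.0]
ft_force: [0.2, 0.7, 0.3]
grip_width: 0.0868
grip_force: 0.0
```

Run:
```python
from h import *;import pickle
from rig import robot
c=robot.camera('wrist');o=robot.get_obs();print(o['time'],o['position'],pose(o)[1].round(3).tolist())
pickle.dump(c,open('w1.pkl','wb'));cv2.imwrite('pics/w1.png',c['image'][...,::-1])
go([.446,-.289,.24],.13,10)
```

```text
3.2 [ 0.4946477  -0.07617934  0.22946098] [[-0.352, 0.936, -0.0], [0.936, 0.352, -0.003], [-0.003, -0.001, -1.0]]
n 10 row [-0.647 -0.338 -0.033] twist 0.23 dyaw -0.23
```

View pics/w1.png

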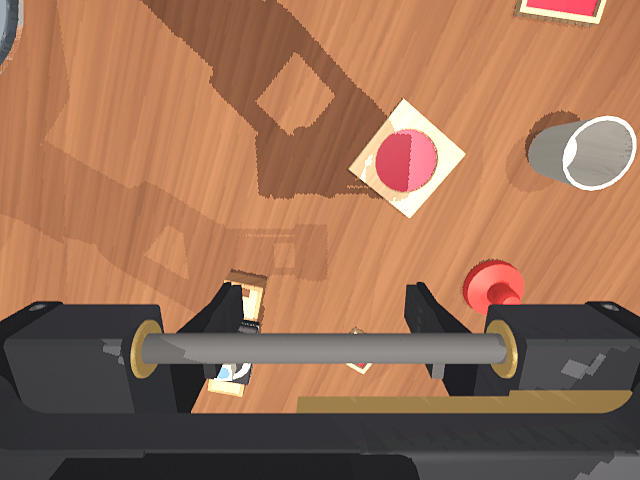

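The wrist view shows the weight well at (407,160). The stack is partly hidden by the gripper bar at (235,345), so objects need to sit on the tool's +x side to be seen. I'll pass beyond the stack and look back.

Run:
```python
from h import *
go([.446,-.365,.23],.13,10)
```

```text
n 10 row [-0.892 -0.402  0.001] twist 0.23 dyaw -0.23
```

Call:
play_rows(steps=[1, -0.89, -0.4, 0, 0.23, 1, -0.89, -0.4, 0, 0.23, 1, -0.89, -0.4, 0, 0.23, 1, -0.89, -0.4, 0, 0.23, 1, -0.89, -0.4, 0, 0.23, 1, -0.89, -0.4, 0, 0.23, 1, -0.89, -0.4, 0, 0.23, 1, -0.89, -0.4, 0, 0.23, 1, -0.89, -0.4, 0, 0.23, 1, -0.89, -0.4, 0, 0.23])

```text
time: 4.2
position: [0.447, -0.361, 0.2291]
tool_rot: [0.659, 0.752, 0.0, -0.0]
ft_force: [1.1, 0.1, -0.0]
grip_width: 0.0869
grip_force: 0.0
```

Run:
```python
from h import *;import pickle
from rig import robot
c=robot.camera('wrist');o=robot.get_obs();print(o['time'],o['position'])
pickle.dump(c,open('w2.pkl','wb'));cv2.imwrite('pics/w2.png',c['image'][...,::-1])
```

```text
4.25 [ 0.44620396 -0.36646838  0.2292077 ]
```

View pics/w2.png

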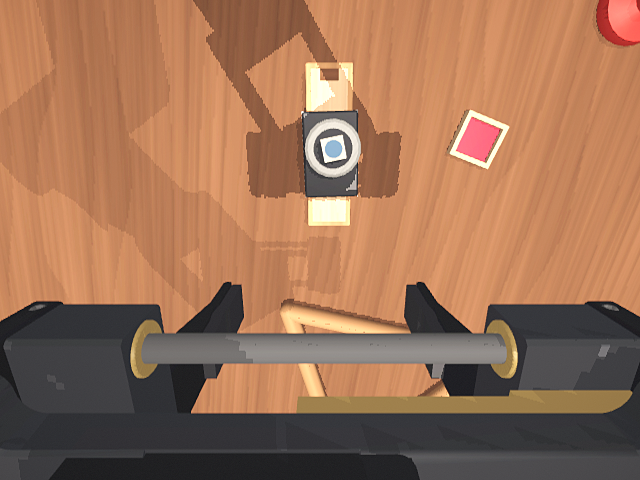

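The stack is clear in this view: domino box spanning (305,62) to (350,225), case around (331,152), weight ring and chalk at (333,149). The chalk well is at (479,139).

Run:
```python
from h import *;import pickle
d=pickle.load(open('c0.pkl','rb'));t,s=d['top'],d['side'];c=pickle.load(open('w2.pkl','rb'))
b=[x for x in blobs(blue(c),30) if abs(cen(x)-[333,149]).max()<15][0];u=cen(b)
print('blue',u,'z.096:',plane(c,u,.096)[0].round(4),'tri top',tri(t,[500.25,336.4],c,u),'tri side',tri(s,[248.2,360.25],c,u))
h=hsv(c)
# chalk top face: bright or blue, component containing blue centre
m=((h[...,2]>200)|blue(c)); n,l=cv2.connectedComponents(m.astype(np.uint8));k=l==l[int(u[1]),int(u[0])]
x=blobs(k,50)[0];print('chalk',k.sum(),rectyaw(c,x,.096))
# case
m=(h[...,2]<85)&(h[...,1]<130);m[:, :290]=0;m[:,370:]=0;m[:95]=0;m[210:]=0
x=np.vstack(blobs(m,30));print('case z50',rectyaw(c,x,.05))
# weight ring: outer
m=(h[...,1]<60)&(h[...,2]>110);m[:, :290]=0;m[:,370:]=0;m[:105]=0;m[190:]=0
for x in blobs(m,300):
    e=cv2.fitEllipse(x);print('ring',e,plane(c,e[0],.07)[0].round(4),plane(c,e[0],.074)[0].round(4))
# domino
m=(h[...,0]>8)&(h[...,0]<32)&(h[...,2]>200)&(h[...,1]<150);m[:, :290]=0;m[:,370:]=0;m[:55]=0;m[235:]=0
xs=[q for q in blobs(m,100)];print([cv2.boundingRect(q) for q in xs]);print('dom z30',rectyaw(c,np.vstack(xs),.03))
w=min(blobs(red(c),150),key=lambda x:np.hypot(*(cen(x)-[479,139])));print('chalkw',plane(c,cen(w),.0085)[0].round(4),rectyaw(c,w,.0085),tri(t,[460.8,240.2],c,cen(w)))
i=cv2.resize(c['image'][50:240,280:390,::-1],None,fx=3,fy=3,interpolation=0);cv2.imwrite('pics/z2.png',i)
c1=pickle.load(open('w1.pkl','rb'));h=hsv(c1);m=((h[...,0]>165)|(h[...,0]<4))&(h[...,1]>90);
w=[x for x in blobs(m,300) if np.hypot(*(cen(x)-[407,160]))<15]
for x in w:
  e=cv2.fitEllipse(cv2.convexHull(x));print('weightw',e,plane(c1,e[0],.0085)[0].round(4),tri(s,[297,270],c1,e[0]))
```

```text
blue [333.07216495 148.46391753] z.096: [ 0.4462 -0.288   0.096 ] tri top (array([ 0.44585576, -0.28791169,  0.09833381]), np.float64(0.0004932289444000516)) tri side (array([ 0.44619459, -0.28802853,  0.09611513]), np.float64(5.381640497794838e-05))
chalk 552 (array([ 0.44611993, -0.28794757]), np.float32(1.9085245), [21.672225952148438, 22.257286071777344])
case z50 (array([ 0.44520651, -0.29649249]), np.float32(1.7337795), [59.13317108154297, 89.99288177490234])
ring ((332.443115234375, 147.43338012695312), (55.343509674072266, 58.80138397216797), 5.597638130187988) [ 0.4462 -0.2879  0.07  ] [ 0.4461 -0.2877  0.074 ]
[(290, 193, 80, 42), (305, 119, 58, 57), (290, 55, 80, 68)]
dom z30 (array([ 0.44520334, -0.29364194]), np.float32(1.7035371), [97.70454406738281, 197.21066284179688])
chalkw [ 0.739  -0.1224  0.0085] (array([ 0.73843469, -0.11908826]), np.float32(0.13296255), [42.519508361816406, 54.81559753417969]) (array([ 0.5843532 , -0.19910142,  0.21913106]), np.float64(0.005797079469009014))
weightw ((405.4329833984375, 160.0813446044922), (58.90233612060547, 63.55010986328125), 34.431087493896484) [0.5676 0.0147 0.0085] (array([0.56840798, 0.0147032 , 0.00714601]), np.float64(0.0009498056286864694))
```

View pics/z2.png

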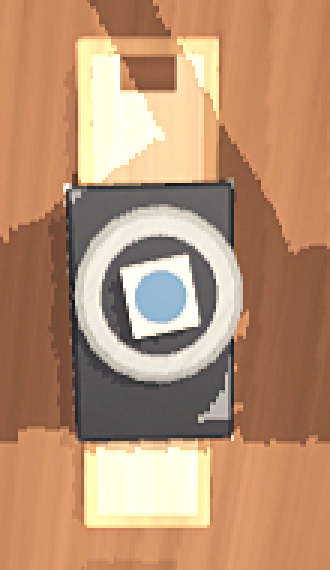

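The crop shows the stack at 3x zoom: chalk blue at (160,297), concentric with the weight ring, case corners at (67,185) and (233,438), and domino ends at the top and bottom.

Run:
```python
from h import *
p,R=go([.4461,-.288,.13],.338,6)
p,R=go([.4461,-.288,.0835],.338,4,p,R)
p,R=go([.4461,-.288,.14],.338,4,p,R)
p,R=go([.6187,-.2587,.06],.338,8,p,R)
```

```text
n 6 row [0.429 0.094 0.549] twist -0.348 dyaw 0.209
n 4 row [0.002 0.001 0.387] twist -0.0 dyaw 0.0
n 4 row [-0.002 -0.001 -0.471] twist -0.0 dyaw 0.0
n 8 row [-0.122  0.72   0.332] twist -0.0 dyaw 0.0
```

Call:
play_rows(steps=[0.2, 0.43, 0.095, 0.55, -0.35, 0.2, 0.43, 0.095, 0.55, -0.35, 0.2, 0.43, 0.095, 0.55, -0.35, 0.2, 0.43, 0.095, 0.55, -0.35, 0.2, 0.43, 0.095, 0.55, -0.35, 0.2, 0.43, 0.095, 0.55, -0.35, 0.2, 0, 0, 0.4, 0, 0.2, 0, 0, 0.4, 0, 0.2, 0, 0, 0.4, 0, 0.2, 0, 0, 0.35, 0])

```text
time: 5.25
position: [0.4474, -0.282, 0.0831]
tool_rot: [0.576, 0.817, -0.0, 0.0]
ft_force: [-0.7, -0.6, -0.5]
grip_width: 0.0518
grip_force: 0.0
```

Call:
play_rows(steps=[0.2, 0, 0, 0, 0, -1, 0, 0, 0, 0, -1, 0, 0, 0, 0, -1, 0, 0, 0, 0, -1, 0, 0, 0, 0, -1, 0, 0, 0, 0, -1, 0, 0, 0, 0, -1, 0, 0, 0, 0, -1, 0, 0, 0, 0, -1, 0, 0, 0, 0])

```text
time: 6.25
position: [0.4471, -0.2811, 0.0839]
tool_rot: [0.576, 0.817, 0.0, -0.0]
ft_force: [0.6, 0.4, -0.1]
grip_width: 0.0006
grip_force: 0.0
```

Run:
```python
from h import *;import pickle
from rig import robot
d={n:robot.camera(n) for n in('side','wrist')};o=robot.get_obs();print(o['time'],o['position'],o['grip_width'])
pickle.dump(d,open('c3.pkl','wb'))
a=cv2.resize(d['side']['image'][270:470,140:340,::-1],(500,500),interpolation=0)
cv2.imwrite('pics/s3.png',a)
```

```text
6.35 [ 0.44714649 -0.28116225  0.08395185] 0.00046923668225098486
```

View pics/s3.png

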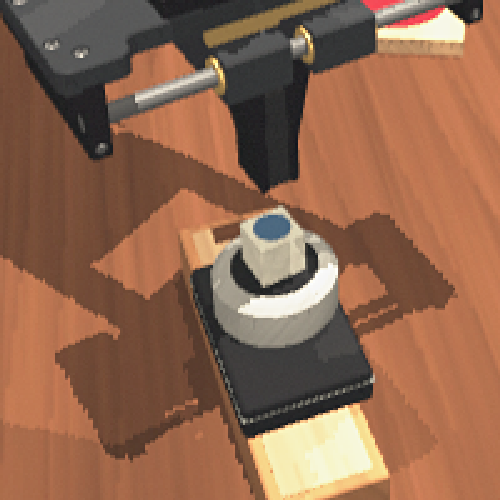

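The chalk is untouched, with blue still at about (248,361). The closed fingertip shows at about (246,346) in the full image, above or behind the chalk. I'll check where that ray lies.

Run:
```python
from h import *;import pickle
from rig import robot
d=pickle.load(open('c3.pkl','rb'));s=d['side'];u=[246.4,346]
for z in(.08,.084,.1,.11): print(z,plane(s,u,z)[0].round(4))
R,o=cam(s);p=cv2.projectPoints(np.array([[.4471,-.2811,.0839],[.446,-.288,.0963],[.4471,-.2811,.103]]),s['rvec'],s['tvec'],s['mtx'],None)[0];print(p.round(1).tolist())
t=robot.camera('top');cv2.imwrite('pics/t3.png',cv2.resize(t['image'][250:400,400:600,::-1],None,fx=4,fy=4,interpolation=0))
print(robot.get_obs()['q'])
```

```text
0.08 [ 0.4493 -0.2452  0.08  ]
0.084 [ 0.4488 -0.2498  0.084 ]
0.1 [ 0.4471 -0.2683  0.1   ]
0.11 [ 0.446  -0.2798  0.11  ]
[[[248.6, 364.1]], [[248.0, 360.1]], [[247.9, 351.4]]]
[-7.73073597e-01  5.46141261e-01  1.76842797e+00 -2.52130283e-05
  8.27091579e-01 -1.11609622e+00]
```

View pics/t3.png

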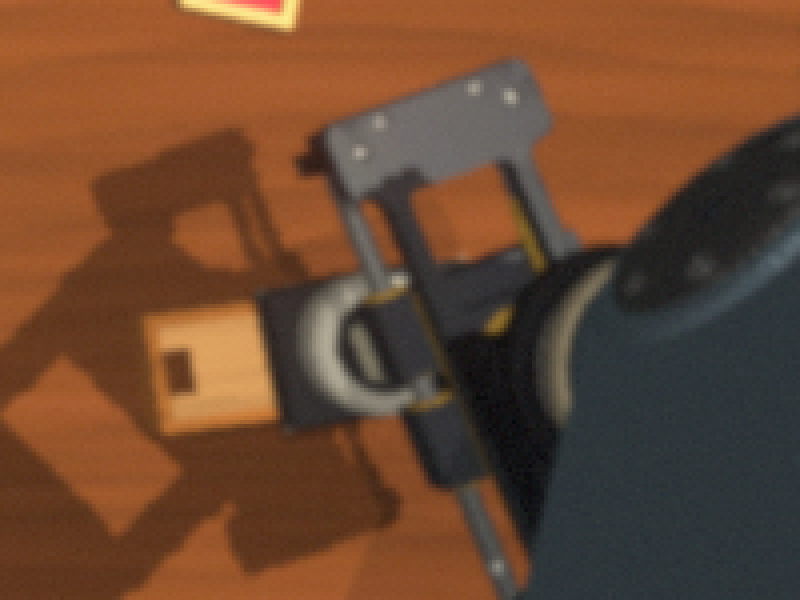

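The top view shows the jaws closed above the chalk, at crop (420,350). The side-view tip doesn't fit the reported TCP, so I'll look at the tip in the wrist view too.

Run:
```python
from h import *;import pickle
w=pickle.load(open('c3.pkl','rb'))['wrist'];cv2.imwrite('pics/w3.png',cv2.resize(w['image'][180:420,200:450,::-1],None,fx=2.5,fy=2.5))
p=cv2.projectPoints(np.array([[.4471,-.2811,.0839],[.446,-.288,.0963],[.4471,-.2811,.108]]),w['rvec'],w['tvec'],w['mtx'],None)[0];print(p.round(1).tolist(),cam(w)[1])
b=[cen(x) for x in blobs(blue(w),30)];print(b)
```

```text
[[[324.2, 272.5]], [[318.7, 289.6]], [[324.3, 288.7]]] [ 0.41845656 -0.20260275  0.28400826]
[array([320.8125    , 282.93589744])]
```

View pics/w3.png

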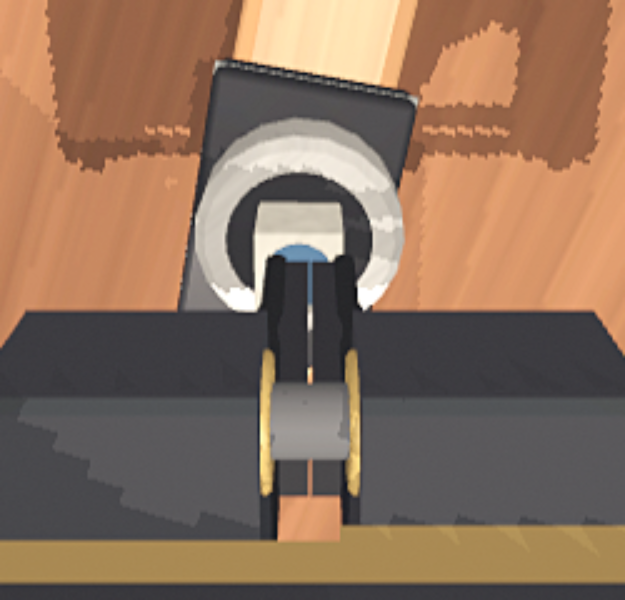

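Run:
```python
from h import *;import pickle
from rig import robot
d=pickle.load(open('c3.pkl','rb'));s,w=d['side'],d['wrist'];P,R=pose(robot.get_obs());P=np.array([.4471,-.2811,.0839])
from scipy.optimize import least_squares
pr=lambda c,X:cv2.projectPoints(X[None],c['rvec'],c['tvec'],c['mtx'],None)[0].ravel()
for hw in(.0095,0.0):
  f=lambda v:np.r_[pr(s,P+R@[v[0]-hw,v[1],v[2]])-[246.4,346],pr(w,P+R@[v[0]+hw,v[1],v[2]])-[324.8,283.2]]
  r=least_squares(f,np.zeros(3));print(hw,r.x.round(4),r.fun.round(1))
```

```text
0.0095 [-0.0002 -0.0008 -0.0359] [ 4.2 -1.  -2.  -0.7]
0.0 [ 0.0035  0.0003 -0.0242] [ 0. -0. -0. -0.]
```

Run:
```python
from h import *;import pickle
from rig import robot
d=pickle.load(open('c3.pkl','rb'));s,w=d['side'],d['wrist'];_,R=pose(robot.get_obs());P=np.array([.4471,-.2811,.0839])
from scipy.optimize import least_squares
pr=lambda c,X:cv2.projectPoints(X[None],c['rvec'],c['tvec'],c['mtx'],None)[0].ravel()
S=lambda u,v:np.array([140+u*.4,270+v*.4])
# corners in side: A(-x,-y) B(-x,+y) C(+x,-y); wrist: +x edge at y=-h and +h
f=lambda v:np.r_[pr(s,P+R@[v[0]-v[1],v[3]-v[2],v[4]])-S(266,192),pr(s,P+R@[v[0]-v[1],v[3]+v[2],v[4]])-S(298,180),pr(s,P+R@[v[0]+v[1],v[3]-v[2],v[4]])-S(238,165),
 pr(w,P+R@[v[0]+v[1],v[3]-v[2],v[4]])-[200+281/2.5,180+258/2.5],pr(w,P+R@[v[0]+v[1],v[3]+v[2],v[4]])-[200+340/2.5,180+258/2.5]]
r=least_squares(f,[0,.0095,.01,0,0]);print(r.x.round(4),r.fun.round(1))
```

```text
[-0.0015  0.0116  0.0067 -0.0003 -0.0385] [ 0.6  0.1 -1.3  0.5  2.1 -0.8 -1.3 -0.1  0.6 -0.1]
```

The fit puts the real fingertips about 38 mm above the reported TCP, at z≈0.122, and the horizontal position agrees. I'll open, centre, descend and check by the grip width.

Run:
```python
from h import *
go([.4461,-.288,.0480],.338,5)
```

```text
n 5 row [-0.041 -0.022  0.24 ] twist 0.01 dyaw -0.005
```

Call:
play_rows(steps=[0.2, -0.1, -0.05, 0, 0, 0.2, -0.1, -0.05, 0, 0, 0.2, 0, 0, 0, 0, 0.2, 0, 0, 0, 0, 0.2, 0, 0, 0.2, 0, 0.2, 0, 0, 0.2, 0, 0.2, 0, 0, 0.2, 0, 0.2, 0, 0, 0.2, 0, 0.2, 0, 0, 0.2, 0, 0.2, 0, 0, 0.2, 0])

```text
time: 7.4
position: [0.4463, -0.2878, 0.0473]
tool_rot: [0.576, 0.817, 0.0, -0.0]
ft_force: [-0.5, 0.0, -0.6]
grip_width: 0.0519
grip_force: 0.0
```

Call:
play_rows(steps=[0.2, 0, 0, 0, 0, -1, 0, 0, 0, 0, -1, 0, 0, 0, 0, -1, 0, 0, 0, 0, -1, 0, 0, 0, 0, -1, 0, 0, 0, 0, -1, 0, 0, 0, 0, -1, 0, 0, 0, 0, -1, 0, 0, 0, 0, -1, 0, 0, 0, 0])

```text
time: 8.4
position: [0.4464, -0.2879, 0.0482]
tool_rot: [0.576, 0.817, -0.0, 0.0]
ft_force: [-0.3, 0.2, 2.3]
grip_width: 0.0216
grip_force: 15.0
```

Run:
```python
from h import *
p,R=go([.4464,-.2879,.09],.338,4)
p,R=go([.6187,-.2587,.09],.338,8,p,R)
```

```text
n 4 row [ 0.    -0.    -0.349] twist 0.012 dyaw -0.005
n 8 row [-0.123  0.718  0.   ] twist 0.0 dyaw -0.0
```

Call:
play_rows(steps=[-1, 0, 0, -0.35, 0, -1, 0, 0, -0.35, 0, -1, 0, 0, -0.35, 0, -1, 0, 0, -0.35, 0, -1, -0.16, 0.96, 0, 0, -1, -0.16, 0.96, 0, 0, -1, -0.16, 0.96, 0, 0, -1, -0.16, 0.96, 0, 0, -1, -0.16, 0.96, 0, 0, -1, -0.16, 0.96, 0, 0])

```text
time: 9.4
position: [0.6199, -0.2566, 0.0909]
tool_rot: [0.576, 0.817, -0.0, 0.0]
ft_force: [-0.4, -0.8, -1.4]
grip_width: 0.0216
grip_force: 15.0
```

Call:
play_rows(steps=[-1, 0, 0, 0.2, 0, -1, 0, 0, 0.4, 0, -1, 0, 0, 0.4, 0, -1, 0, 0, 0.4, 0, -1, 0, 0, 0.4, 0, -1, 0, 0, 0.4, 0, -1, 0, 0, 0.4, 0, -1, 0, 0, 0.2, 0, -1, 0, 0, 0, 0, -1, 0, 0, 0, 0])

```text
time: 10.4
position: [0.619, -0.257, 0.006]
tool_rot: [0.576, 0.817, 0.0, 0.0]
ft_force: [0.1, 0.1, -0.3]
grip_width: 0.0216
grip_force: 15.0
```

Run:
```python
from h import *;import pickle
from rig import robot
d={n:robot.camera(n) for n in('side','top')};o=robot.get_obs();print(o['time'],o['position'],o['grip_width'])
pickle.dump(d,open('c4.pkl','wb'))
cv2.imwrite('pics/s4.png',cv2.resize(d['side']['image'][280:430,300:460,::-1],(640,600),interpolation=0))
```

```text
10.5 [ 0.61935794 -0.25715287  0.00662958] 0.021950140536328412
```

View pics/s4.png

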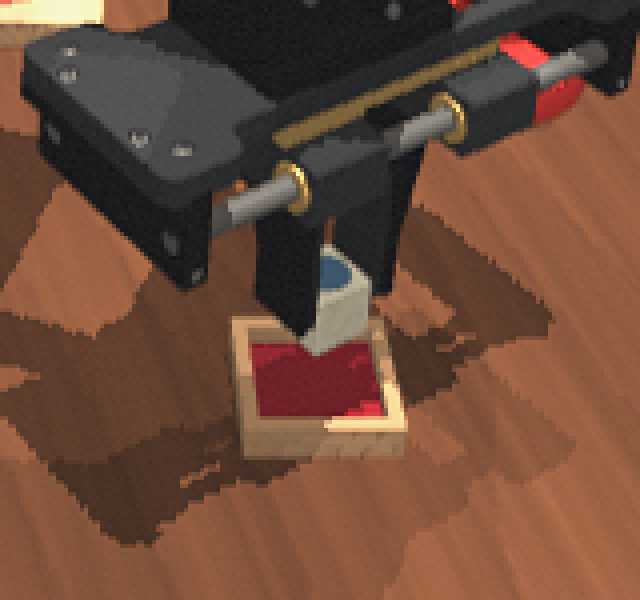

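The chalk is held level, 25-30 mm above the small well and centred over it, at about (330,320) in the crop.

Call:
play_rows(steps=[-1, 0, -0.02, 0.15, 0, -1, -0.05, 0, 0.15, 0, -1, 0, 0, 0.15, 0, -1, 0, 0, 0.15, 0, -1, 0, 0, 0.12, 0, -1, 0, 0, 0.1, 0, -1, 0, 0, 0.02, 0, -1, 0, 0, 0, 0, -1, 0, 0, 0, 0, -1, 0, 0, 0, 0])

```text
time: 11.5
position: [0.6189, -0.2586, -0.019]
tool_rot: [0.576, 0.817, 0.0, 0.0]
ft_force: [-0.4, -0.2, -0.3]
grip_width: 0.0218
grip_force: 15.0
```

Call:
play_rows(steps=[-1, 0, 0, 0.04, 0, -1, 0, 0, 0, 0, 0, 0, 0, 0, 0, 0, 0, 0, 0, 0, 0, 0, 0, 0, 0, 0, 0, 0, -0.2, 0, 0, 0, 0, -0.4, 0, 0, 0, 0, -0.8, 0, 0, 0, 0, -1, 0, 0, 0, 0, -1, 0])

```text
time: 12.5
position: [0.6187, -0.2585, 0.0835]
tool_rot: [0.576, 0.817, 0.0, 0.0]
ft_force: [0.5, -0.1, 0.2]
grip_width: 0.0435
grip_force: 0.0
```

Run:
```python
from h import *
p,R=go([.4461,-.295,.095],.15,10)
p,R=go([.4461,-.365,.21],.15,10)
```

```text
n 10 row [ 0.028 -0.588 -0.039] twist 0.193 dyaw -0.193
n 10 row [-0.198 -0.647 -0.422] twist 0.193 dyaw -0.193
```

Call:
play_rows(steps=[1, -0.2, -0.65, -0.42, 0.19, 1, -0.2, -0.65, -0.42, 0.19, 1, -0.2, -0.65, -0.42, 0.19, 1, -0.2, -0.65, -0.42, 0.19, 1, -0.2, -0.65, -0.42, 0.19, 1, -0.2, -0.65, -0.42, 0.19, 1, -0.2, -0.65, -0.42, 0.19, 1, -0.2, -0.65, -0.42, 0.19, 1, -0.2, -0.65, -0.42, 0.19, 1, -0.2, -0.65, -0.42, 0.19])

```text
time: 13.5
position: [0.4424, -0.3663, 0.2072]
tool_rot: [0.652, 0.758, -0.0, -0.002]
ft_force: [-0.7, 0.3, 0.5]
grip_width: 0.0867
grip_force: 0.0
```

Run:
```python
from h import *;import pickle
from rig import robot
for _ in range(3): c=robot.camera('wrist')
s=robot.camera('side')
o=robot.get_obs();print(o['time'],o['position'])
pickle.dump((c,s),open('w5.pkl','wb'))
i=np.hstack([cv2.resize(c['image'][20:260,240:560],None,fx=1.25,fy=1.25,interpolation=0),cv2.resize(s['image'][330:480,200:420],(400,300),interpolation=0)])
cv2.imwrite('pics/w5.png',i[...,::-1])
h=hsv(c)
b=[cen(x) for x in blobs(blue(c),20)];print('blue',b,[plane(c,x,.027)[0].round(4) for x in b])
```

```text
13.7 [ 0.44415591 -0.36614667  0.20715007]
blue [] []
```

View pics/w5.png

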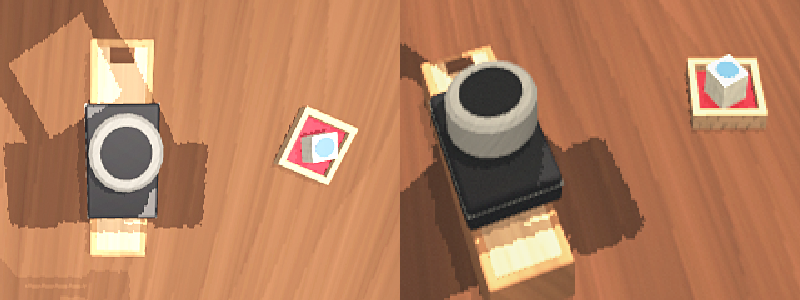

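The chalk sits flat in its well, at (322,148) in the left half and (727,80) in the right. The weight's cap is now exposed at (128,153) in the left half.

Run:
```python
from h import *;import pickle
c,s=pickle.load(open('w5.pkl','rb'))
def cap(c,u,t):
    h=hsv(c);m=(h[...,2]<t);n,l=cv2.connectedComponents(m.astype(np.uint8))
    k=l==l[u[1],u[0]];x=max(blobs(k,50),key=cv2.contourArea);e=cv2.fitEllipse(x);return e
uw=(int(240+128/1.25),int(20+153/1.25));us=(int(200+493*.55-220),int(330+90*.5))
E=[cap(c,uw,100),cap(s,us,100)];print(E)
p,e=tri(c,E[0][0],s,E[1][0]);print('cap',p.round(4),e,plane(c,E[0][0],.074)[0].round(4))
# case & domino outlines
h=hsv(c)
n,l=cv2.connectedComponents(((h[...,2]<100)&(h[...,1]<140)).astype(np.uint8))
y,x=int(20+205/1.25),int(240+105/1.25);k=l==l[y,x];q=max(blobs(k,50),key=cv2.contourArea);print('case',cv2.boundingRect(q),rectyaw(c,q,.05))
P=plane(c,np.array([[91,40],[153,39],[92,255],[146,256]])/1.25+[240,20],.03);print(P.round(4),P.mean(0).round(4))
```

```text
Traceback (most recent call last):
ValueError: max() iterable argument is empty
```

Run:
```python
from h import *;import pickle
c,s=pickle.load(open('w5.pkl','rb'))
print(hsv(c)[122+20,342],hsv(c)[142,322],hsv(s)[375,251])
def cap(c,u,t):
    g=cv2.cvtColor(c['image'],cv2.COLOR_RGB2GRAY);m=(g<t)
    n,l=cv2.connectedComponents(m.astype(np.uint8))
    k=l==l[u[1],u[0]];print(k.sum());return cv2.fitEllipse(max(blobs(k,5),key=cv2.contourArea))
E=[cap(c,(342,142),110),cap(s,(251,375),80)];print(E)
p,e=tri(c,E[0][0],s,E[1][0]);print('cap',p.round(4),e,plane(c,E[0][0],.074)[0].round(4))
g=cv2.cvtColor(c['image'],cv2.COLOR_RGB2GRAY)
n,l=cv2.connectedComponents((g<100).astype(np.uint8))
k=l==l[184,324];q=max(blobs(k,50),key=cv2.contourArea);print('case',cv2.boundingRect(q),rectyaw(c,q,.05))
P=plane(c,np.array([[91,40],[153,39],[92,255],[146,256]])/1.25+[240,20],.03);print(P.round(4),P.mean(0).round(4))
p=[.4461,-.2878]
```

```text
[160   8  99] [ 0  5 99] [ 0  5 48]
1352
661
[((340.2489013671875, 141.85499572753906), (40.031307220458984, 41.20519256591797), 11.765067100524902), ((249.2252655029297, 375.5442199707031), (23.1148624420166, 34.16725158691406), 82.67491912841797)]
cap [ 0.4463 -0.2883  0.0732] 5.104845921893481e-05 [ 0.4463 -0.2883  0.074 ]
case (300, 100, 68, 98) (array([ 0.44150177, -0.29779297]), np.float32(1.7310183), [68.47101593017578, 96.22552490234375])
[[ 0.4072 -0.2077  0.03  ]
 [ 0.4562 -0.1997  0.03  ]
 [ 0.4327 -0.3835  0.03  ]
 [ 0.4825 -0.377   0.03  ]] [ 0.4447 -0.292   0.03  ]
```

Run:
```python
from h import *
p,R=go([.4463,-.2883,.09],.163,5)
p,R=go([.4463,-.2883,.024],.163,5,p,R)
p,R=go([.4463,-.2883,.024],.163,5,p,R)
p,R=go([.4463,-.2883,.10],.163,4,p,R)
p,R=go([.568,.0147,.06],.163,14,p,R)
```

```text
n 5 row [0.51  0.095 0.782] twist -0.025 dyaw 0.013
n 5 row [-0.001  0.     0.44 ] twist -0.0 dyaw 0.0
n 5 row [ 0.  0. -0.] twist -0.0 dyaw 0.0
n 4 row [ 0.001 -0.    -0.633] twist -0.0 dyaw 0.0
n 14 row [0.665 0.403 0.096] twist -0.0 dyaw 0.0
```

Call:
play_rows(steps=[1, 0.51, 0.095, 0.78, -0.025, 1, 0.51, 0.095, 0.78, -0.025, 1, 0.51, 0.095, 0.78, -0.025, 1, 0.51, 0.095, 0.78, -0.025, 1, 0.51, 0.095, 0.78, -0.025, 1, 0, 0, 0.4, 0, 1, 0, 0, 0.4, 0, 1, 0, 0, 0.3, 0, 1, 0, 0, 0.1, 0, 1, 0, 0, 0, 0])

```text
time: 14.7
position: [0.4478, -0.2889, 0.0544]
tool_rot: [0.647, 0.763, -0.0, 0.0]
ft_force: [0.2, 0.2, -0.5]
grip_width: 0.0868
grip_force: 0.0
```

Run:
```python
from h import *
p,R=go([.4463,-.2883,.024],.163,5)
```

```text
n 5 row [ 0.006 -0.009  0.203] twist 0.004 dyaw -0.002
```

Call:
play_rows(steps=[1, 0.02, -0.04, 0.25, 0, 1, 0, 0, 0.25, 0, 1, 0, 0, 0.25, 0, 1, 0, 0, 0.2, 0, 1, 0, 0, 0.06, 0, -1, 0, 0, 0, 0, -1, 0, 0, 0, 0, -1, 0, 0, 0, 0, -1, 0, 0, 0, 0, -1, 0, 0, 0, 0], grip_force=25)

```text
time: 15.7
position: [0.4466, -0.2879, 0.0245]
tool_rot: [0.646, 0.763, -0.0, 0.0]
ft_force: [-0.2, -0.6, 0.4]
grip_width: 0.0574
grip_force: 25.0
```

Call:
play_rows(steps=[-1, 0, 0, 0, 0, -1, 0, 0, -0.3, 0, -1, 0, 0, -0.7, 0, -1, 0, 0, -0.8, 0, -1, 0, 0, -0.7, 0, -1, 0.4, 0.25, 0, 0, -1, 0.8, 0.48, 0, 0, -1, 0.8, 0.48, 0, 0, -1, 0.8, 0.48, 0, 0, -1, 0.8, 0.48, 0, 0])

```text
time: 16.7
position: [0.4921, -0.1678, 0.0981]
tool_rot: [0.646, 0.763, -0.0, -0.002]
ft_force: [0.2, 0.3, -2.6]
grip_width: 0.057
grip_force: 25.0
```

Run:
```python
from h import *
p,R=go([.568,.0147,.07],.163,10)
```

```text
n 10 row [0.559 0.349 0.094] twist 0.002 dyaw -0.002
```

Call:
play_rows(steps=[-1, 0.8, 0.5, 0.1, 0, -1, 0.8, 0.5, 0.1, 0, -1, 0.8, 0.5, 0.1, 0, -1, 0.8, 0.5, 0.1, 0, -1, 0.8, 0.5, 0.1, 0, -1, 0.8, 0.5, 0.1, 0, -1, 0.6, 0.3, 0.1, 0, -1, 0, 0, 0, 0, -1, 0, 0, 0, 0, -1, 0, 0, 0, 0])

```text
time: 17.7
position: [0.5629, 0.0053, 0.0777]
tool_rot: [0.646, 0.763, -0.0, -0.001]
ft_force: [0.0, 0.2, -2.9]
grip_width: 0.0568
grip_force: 25.0
```

Run:
```python
from h import *;import pickle
from rig import robot
s=robot.camera('side');w=robot.camera('wrist')
pickle.dump((w,s),open('w6.pkl','wb'))
p,R=go([.568,.0147,-.018],.163,10)
```

```text
n 10 row [0.03  0.021 0.32 ] twist 0.001 dyaw -0.001
```

Call:
play_rows(steps=[-1, 0.1, 0.07, 0.4, 0, -1, 0.1, 0.07, 0.5, 0, -1, 0.1, 0.07, 0.5, 0, -1, 0, 0, 0.5, 0, -1, 0, 0, 0.4, 0, -1, 0, 0, 0.35, 0, -1, 0, 0, 0.25, 0, -1, 0, 0, 0.2, 0, -1, 0, 0, 0.1, 0, -1, 0, 0, 0, 0])

```text
time: 18.8
position: [0.5685, 0.0154, -0.0179]
tool_rot: [0.646, 0.763, -0.0, -0.0]
ft_force: [0.3, 0.7, -3.4]
grip_width: 0.0571
grip_force: 25.0
```

Run:
```python
from h import *;import pickle
from rig import robot
p,R=go([.568,.0147,-.020],.163,1)
```

```text
n 1 row [-0.021 -0.02   0.069] twist 0.025 dyaw -0.002
```

Call:
play_rows(steps=[-1, 0, 0, 0.06, 0, -1, 0, 0, 0, 0, -1, 0, 0, 0, 0, 0.8, 0, 0, 0, 0, 0.8, 0, 0, 0, 0, 0.8, 0, 0, -0.2, 0, 0.8, 0, 0, -0.6, 0, 1, 0, 0, -1, 0, 1, 0, 0, -1, 0, 1, 0, 0, -1, 0])

```text
time: 19.8
position: [0.5685, 0.0155, 0.0962]
tool_rot: [0.646, 0.763, 0.0, 0.0]
ft_force: [-0.1, 0.8, 0.2]
grip_width: 0.086
grip_force: 0.0
```

Run:
```python
from h import *;import pickle
from rig import robot
t=robot.camera('top')
p,R=go([.4450,-.375,.19],.163,14)
```

```text
n 14 row [-0.867 -0.449 -0.213] twist 0.002 dyaw -0.003
```

Call:
play_rows(steps=[1, -0.87, -0.45, -0.3, 0, 1, -0.87, -0.45, -0.3, 0, 1, -0.87, -0.45, -0.3, 0, 1, -0.87, -0.45, -0.3, 0, 1, -0.87, -0.45, -0.3, 0, 1, -0.87, -0.45, -0.3, 0, 1, -0.87, -0.45, -0.3, 0, 1, -0.87, -0.45, -0.3, 0, 1, -0.87, -0.45, -0.3, 0, 1, -0.87, -0.45, -0.3, 0])

```text
time: 20.85
position: [0.4779, -0.2653, 0.1854]
tool_rot: [0.646, 0.763, 0.0, 0.0]
ft_force: [0.9, -0.6, -0.0]
grip_width: 0.0873
grip_force: 0.0
```

Call:
play_rows(steps=[1, -0.87, -0.45, 0, 0, 1, -0.87, -0.45, 0, 0, 1, -0.87, -0.45, 0, 0, 1, -0.87, -0.45, 0, 0, 1, 0, 0, 0, 0, 1, 0, 0, 0, 0, 1, 0, 0, 0, 0, 1, 0, 0, 0, 0, 1, 0, 0, 0, 0, 1, 0, 0, 0, 0])

```text
time: 21.85
position: [0.4426, -0.3754, 0.1845]
tool_rot: [0.646, 0.763, 0.0, -0.0]
ft_force: [0.3, -0.4, -0.1]
grip_width: 0.087
grip_force: 0.0
```

Run:
```python
from h import *;import pickle
from rig import robot
c=robot.camera('wrist');s=robot.camera('side');t=robot.camera('top');o=robot.get_obs();print(o['time'],o['position'])
pickle.dump((c,s,t),open('w7.pkl','wb'))
i=np.hstack([cv2.resize(c['image'][20:260,240:460],(440,480),interpolation=0),cv2.resize(s['image'][240:480,170:350],(360,480),interpolation=0)])
cv2.imwrite('pics/w7.png',i[...,::-1])
g=cv2.cvtColor(c['image'],cv2.COLOR_RGB2GRAY);print(g[150,335],g[100:230:10,335])
n,l=cv2.connectedComponents((g<120).astype(np.uint8))
k=l==l[150,335];q=max(blobs(k,50),key=cv2.contourArea);print('case',cv2.boundingRect(q),rectyaw(c,q,.05))
```

```text
22.0 [ 0.4424378  -0.37578715  0.18446739]
94 [182 105 102  98  97  94  91  89  86  33 225 224 237]
case (201, 0, 210, 209) (array([ 0.4142597, -0.2746203]), np.float32(0.16739099), [179.56735229492188, 188.95321655273438])
```

View pics/w7.png

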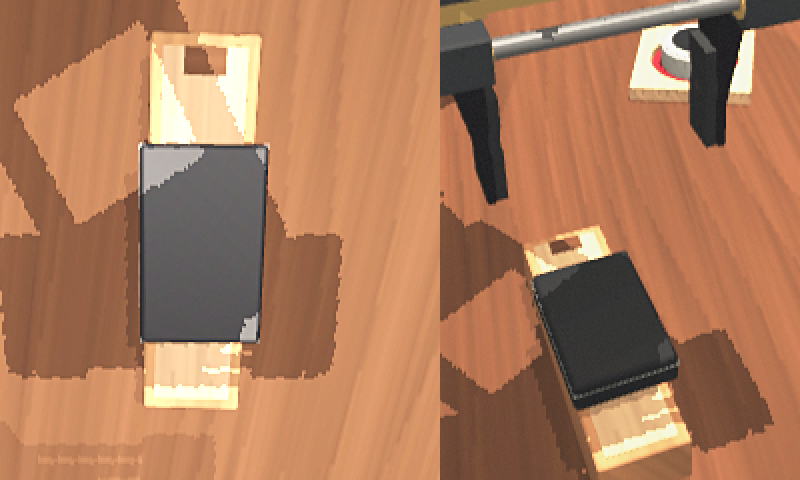

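The weight sits in its round well, at (683,55) in the right half. In the left half the bare case has corners at about (140,144), (268,146), (259,342) and (142,341), and the domino box ends show above and below it.

```bash
cat > m.py <<'E'
from h import *;import pickle
c,s,t=pickle.load(open('w7.pkl','rb'))
h=hsv(c);m=(h[...,1]<75);m[:85]=0;m[198:]=0;m[:,:300]=0;m[:,380:]=0
n,l=cv2.connectedComponents(m.astype(np.uint8));k=l==l[150,335];q=max(blobs(k,50),key=cv2.contourArea)
print('case',cv2.boundingRect(q),rectyaw(c,q,.05))
W=lambda u,v:[240+u/2,20+v/2];S=lambda u,v:[170+(u-440)/2,240+v/2]
P=plane(c,[W(140,144),W(268,146),W(259,342),W(142,341)],.05);print(P[:,:2].round(4).tolist(),P.mean(0).round(4))
for a,b in((W(268,146),S(623,252)),(W(259,342),S(679,360)),(W(142,341),S(577,402))): print('tri',tri(c,a,s,b))
D=plane(c,[W(150,33),W(261,35),W(239,409),W(144,408)],.03);print(D[:,:2].round(4).tolist(),D.mean(0).round(4))
for e in (D[0]-D[3],D[1]-D[2]): print(np.arctan2(e[1],e[0]),np.linalg.norm(e))
for a,b in((W(261,35),S(604,226)),(W(239,409),S(690,442))): print('tri',tri(c,a,s,b))
E
python3 m.py
```

```text
case (309, 85, 66, 112) (array([ 0.44524567, -0.29660104]), np.float32(1.7297652), [59.588401794433594, 101.26971435546875])
[[0.4098, -0.2571], [0.4677, -0.2482], [0.4822, -0.3367], [0.4247, -0.3459]] [ 0.4461 -0.297   0.05  ]
tri (array([ 0.46709509, -0.24773574,  0.04668444]), np.float64(0.001987382479858397))
tri (array([ 0.48296393, -0.33738673,  0.04493847]), np.float64(0.00019608683269974566))
tri (array([ 0.42480053, -0.34763665,  0.03931316]), np.float64(0.0004614083828706584))
[[0.406, -0.2075], [0.4569, -0.1998], [0.4823, -0.3769], [0.4312, -0.3849]] [ 0.4441 -0.2923  0.03  ]
1.7120661237778039 0.17916914381812254
1.7134301531657234 0.17892479983131923
tri (array([ 0.45886437, -0.19884618,  0.0263147 ]), np.float64(0.0033963051878557336))
tri (array([ 0.48152808, -0.37739878,  0.02755237]), np.float64(0.0022632210310537253))
```

Run:
```python
from h import *
p,R=go([.4458,-.297,.06],.159,5)
p,R=go([.4458,-.297,.0025],.159,5,p,R)
```

```text
n 5 row [0.515 0.108 0.83 ] twist 0.014 dyaw -0.007
n 5 row [-0.     0.     0.383] twist -0.0 dyaw 0.0
```

Call:
play_rows(steps=[1, 0.52, 0.11, 0.8, 0.015, 1, 0.52, 0.11, 0.8, 0.015, 1, 0.52, 0.11, 0.8, 0.015, 1, 0.52, 0.11, 0.8, 0.015, 1, 0.52, 0.11, 0.8, 0.015, 1, 0, 0, 0.5, 0, 1, 0, 0, 0.4, 0, 1, 0, 0, 0.2, 0, 1, 0, 0, 0, 0, 1, 0, 0, 0, 0])

```text
time: 23.0
position: [0.4464, -0.2972, 0.0319]
tool_rot: [0.649, 0.761, -0.0, 0.001]
ft_force: [0.1, -1.1, -0.3]
grip_width: 0.0871
grip_force: 0.0
```

Run:
```python
from h import *
p,R=go([.4458,-.297,.0025],.159,5)
```

```text
n 5 row [ 0.002 -0.004  0.196] twist -0.003 dyaw 0.001
```

Call:
play_rows(steps=[1, 0, -0.02, 0.25, 0, 1, 0, 0, 0.25, 0, 1, 0, 0, 0.25, 0, 1, 0, 0, 0.2, 0, 1, 0, 0, 0.04, 0, 1, 0, 0, 0, 0, -1, 0, 0, 0, 0, -1, 0, 0, 0, 0, -1, 0, 0, 0, 0, -1, 0, 0, 0, 0])

```text
time: 24.0
position: [0.4455, -0.2966, 0.002]
tool_rot: [0.649, 0.761, -0.0, 0.0]
ft_force: [0.2, 0.6, -0.8]
grip_width: 0.0629
grip_force: 0.0
```

Call:
play_rows(steps=[-1, 0, 0, 0, 0, -1, 0, 0, 0, 0, -1, 0, 0, 0, 0, -1, 0, 0, -0.2, 0, -1, 0, 0, -0.4, 0, -1, 0, 0, -0.6, 0, -1, 0, 0, -0.8, 0, -1, 0, 0, -0.8, 0, -1, 0, 0, -0.6, 0, -1, 0, 0, -0.2, 0])

```text
time: 25.0
position: [0.4464, -0.2975, 0.1124]
tool_rot: [0.649, 0.761, -0.0, 0.002]
ft_force: [-0.4, 0.2, -1.3]
grip_width: 0.0593
grip_force: 25.0
```

Run:
```python
from h import *
from rig import robot
print(robot.get_obs()['grip_width'])
p,R=go([.60,-.03,.11],.2,11)
p,R=go([.644,.2675,.08],.234,11,p,R)
```

```text
0.059277475440014826
n 11 row [0.716 0.601 0.006] twist -0.038 dyaw 0.042
n 11 row [0.853 0.323 0.088] twist -0.031 dyaw 0.034
```

Call:
play_rows(steps=[-1, 0.6, 0.5, 0, -0.04, -1, 0.72, 0.6, 0, -0.04, -1, 0.72, 0.6, 0, -0.04, -1, 0.72, 0.6, 0, -0.04, -1, 0.72, 0.6, 0, -0.04, -1, 0.72, 0.6, 0, -0.04, -1, 0.72, 0.6, 0, -0.04, -1, 0.72, 0.6, 0, -0.04, -1, 0.72, 0.6, 0, -0.04, -1, 0.72, 0.6, 0, -0.04])

```text
time: 26.0
position: [0.5821, -0.0552, 0.1093]
tool_rot: [0.634, 0.774, -0.0, -0.001]
ft_force: [0.5, 0.6, -1.5]
grip_width: 0.0597
grip_force: 25.0
```

Run:
```python
from h import *
p,R=go([.644,.2675,.08],.234,12)
```

```text
n 12 row [0.839 0.359 0.081] twist -0.03 dyaw 0.036
```

Call:
play_rows(steps=[-1, 0.84, 0.36, 0, -0.03, -1, 0.84, 0.36, 0, -0.03, -1, 0.84, 0.36, 0, -0.03, -1, 0.84, 0.36, 0, -0.03, -1, 0.84, 0.36, 0, -0.03, -1, 0.84, 0.36, 0, -0.03, -1, 0.84, 0.36, 0, -0.03, -1, 0.84, 0.36, 0, -0.03, -1, 0.84, 0.36, 0, -0.03, -1, 0.8, 0.32, 0, -0.03])

```text
time: 27.0
position: [0.6335, 0.2123, 0.1091]
tool_rot: [0.622, 0.783, -0.001, -0.001]
ft_force: [0.4, 0.1, -0.6]
grip_width: 0.0599
grip_force: 25.0
```

Call:
play_rows(steps=[-1, 0.8, 0.3, 0, -0.03, -1, 0.4, 0.2, 0.1, 0, -1, 0, 0, 0.2, 0, -1, 0, 0, 0.2, 0, -1, 0, 0, 0.2, 0, -1, 0, 0, 0.1, 0, -1, 0, 0, 0, 0, -1, 0, 0, 0, 0, -1, 0, 0, 0, 0, -1, 0, 0, 0, 0])

```text
time: 28.0
position: [0.6409, 0.2496, 0.0862]
tool_rot: [0.621, 0.784, 0.0, 0.0]
ft_force: [-0.3, -0.4, -1.2]
grip_width: 0.0595
grip_force: 25.0
```

Run:
```python
from h import *;import pickle
from rig import robot
from rig import robot
d=pickle.load(open('c0.pkl','rb'));w=robot.camera('wrist')
p,R=go([.644,.2675,-.020],.234,10)
```

```text
n 10 row [0.055 0.024 0.354] twist -0.003 dyaw 0.003
```

Call:
play_rows(steps=[-1, 0.18, 0.08, 0.3, -0.03, -1, 0.18, 0.08, 0.5, 0, -1, 0.18, 0.08, 0.6, 0, -1, 0, 0, 0.6, 0, -1, 0, 0, 0.5, 0, -1, 0, 0, 0.4, 0, -1, 0, 0, 0.3, 0, -1, 0, 0, 0.2, 0, -1, 0, 0, 0.1, 0, -1, 0, 0, 0, 0])

```text
time: 29.05
position: [0.6439, 0.267, -0.0193]
tool_rot: [0.62, 0.785, 0.0, 0.0]
ft_force: [0.5, 0.4, -1.0]
grip_width: 0.0594
grip_force: 25.0
```

Run:
```python
from h import *;import pickle
from rig import robot
s=robot.camera('side');t=robot.camera('top')
cv2.imwrite('pics/s8.png',np.hstack([cv2.resize(s['image'][130:250,240:400],(400,300),interpolation=0),cv2.resize(t['image'][170:290,100:260],(400,300),interpolation=0)])[...,::-1])
p,R=go([.644,.2675,-.0225],.234,1)
```

```text
n 1 row [ 0.014 -0.012  0.132] twist -0.001 dyaw 0.0
```

Call:
play_rows(steps=[-1, 0, 0, 0.07, 0, -1, 0, 0, 0, 0, -1, 0, 0, 0, 0, 0.8, 0, 0, 0, 0, 0.8, 0, 0, 0, 0, 0.8, 0, 0, -0.2, 0, 0.8, 0, 0, -0.6, 0, 1, 0, 0, -1, 0, 1, 0, 0, -1, 0, 1, 0, 0, -1, 0])

```text
time: 30.15
position: [0.6443, 0.2672, 0.0956]
tool_rot: [0.62, 0.785, 0.001, 0.001]
ft_force: [-0.1, -0.3, 0.5]
grip_width: 0.0862
grip_force: 0.0
```

Run:
```python
from h import *
p,R=go([.60,0,.14],.18,10)
p,R=go([.4441,-.2923,.1],.142,11,p,R)
```

```text
n 10 row [-0.841 -0.33  -0.149] twist 0.054 dyaw -0.054
n 11 row [-0.798 -0.61   0.12 ] twist 0.035 dyaw -0.038
```

Call:
play_rows(steps=[1, -0.84, -0.33, -0.15, 0.05, 1, -0.84, -0.33, -0.15, 0.05, 1, -0.84, -0.33, -0.15, 0.05, 1, -0.84, -0.33, -0.15, 0.05, 1, -0.84, -0.33, -0.15, 0.05, 1, -0.84, -0.33, -0.15, 0.05, 1, -0.84, -0.33, -0.15, 0.05, 1, -0.84, -0.33, -0.15, 0.05, 1, -0.84, -0.33, -0.15, 0.05, 1, -0.84, -0.33, -0.15, 0.05])

```text
time: 31.15
position: [0.6003, -0.0012, 0.1398]
tool_rot: [0.639, 0.769, 0.001, 0.001]
ft_force: [0.5, 0.7, -0.1]
grip_width: 0.0871
grip_force: 0.0
```

Run:
```python
from h import *;import pickle
from rig import robot
t=robot.camera('top');s=robot.camera('side');c=robot.camera('wrist');pickle.dump((c,s,t),open('w9.pkl','wb'))
h=hsv(t);print(h[340,455],h[336,495],h[332,530],h[380,490])
m=(h[...,2]>205)&(h[...,0]>8)&(h[...,0]<35);m[:290]=0;m[385:]=0;m[:,:420]=0;m[:,565:]=0
for q in blobs(m,80): print('dom',cv2.boundingRect(q),rectyaw(t,q,.03))
i=np.hstack([cv2.resize(t['image'][140:380,80:480],None,fx=1,fy=1),cv2.resize(s['image'][120:480,150:420],(180,240)),cv2.resize(t['image'][290:385,420:570],(220,240),interpolation=0)])
cv2.imwrite('pics/t9.png',i[...,::-1])
go([.4441,-.2923,.1],.142,11)
```

```text
[ 29  84 254] [ 28  96 254] [ 28  94 254] [ 12 186 160]
dom (436, 315, 106, 44) (array([ 0.44290857, -0.29199707]), np.float32(1.7063011), [53.17776870727539, 180.7821807861328])
n 11 row [-0.792 -0.612  0.119] twist 0.036 dyaw -0.039
```

View pics/t9.png

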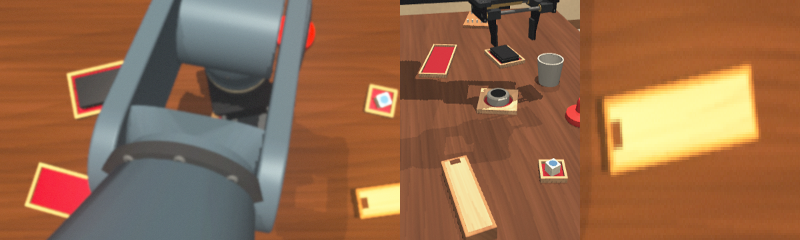

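The case lies flat in its well, and the weight and chalk are still in theirs. The bare domino box is at about (0.4435, -0.292) and has not moved.

Call:
play_rows(steps=[1, -0.79, -0.61, 0.12, 0.035, 1, -0.79, -0.61, 0.12, 0.035, 1, -0.79, -0.61, 0.12, 0.035, 1, -0.79, -0.61, 0.12, 0.035, 1, -0.79, -0.61, 0.12, 0.035, 1, -0.79, -0.61, 0.12, 0.035, 1, -0.79, -0.61, 0.12, 0.035, 1, -0.79, -0.61, 0.12, 0.035, 1, -0.79, -0.61, 0.12, 0.035, 1, -0.79, -0.61, 0.12, 0.035])

```text
time: 32.3
position: [0.4597, -0.2645, 0.1023]
tool_rot: [0.652, 0.758, 0.0, 0.001]
ft_force: [-0.3, 0.4, 0.0]
grip_width: 0.0869
grip_force: 0.0
```

Call:
play_rows(steps=[1, -0.79, -0.61, 0.1, 0.035, 1, 0, 0, 0.4, 0, 1, 0, 0, 0.6, 0, 1, 0, 0, 0.6, 0, 1, 0, 0, 0.4, 0, 1, 0, 0, 0.3, 0, 1, 0, 0, 0.2, 0, 1, 0, 0, 0, 0, 1, 0, 0, 0, 0, 1, 0, 0, 0, 0])

```text
time: 33.3
position: [0.4451, -0.2908, 0.0242]
tool_rot: [0.654, 0.757, -0.0, 0.001]
ft_force: [-0.1, 0.4, 0.4]
grip_width: 0.087
grip_force: 0.0
```

Run:
```python
from h import *
go([.4438,-.2922,-.024],.14,5)
```

```text
n 5 row [-0.008 -0.01   0.321] twist 0.011 dyaw -0.006
```

Call:
play_rows(steps=[1, -0.04, -0.05, 0.3, 0.05, 1, 0, 0, 0.4, 0, 1, 0, 0, 0.4, 0, 1, 0, 0, 0.3, 0, 1, 0, 0, 0.15, 0, 1, 0, 0, 0.05, 0, 1, 0, 0, 0, 0, -1, 0, 0, 0, 0, -1, 0, 0, 0, 0, -1, 0, 0, 0, 0], grip_force=40)

```text
time: 34.3
position: [0.4436, -0.2921, -0.024]
tool_rot: [0.656, 0.755, -0.0, 0.0]
ft_force: [0.6, 0.0, -0.5]
grip_width: 0.0705
grip_force: 0.0
```

Call:
play_rows(steps=[-1, 0, 0, 0, 0, -1, 0, 0, 0, 0, -1, 0, 0, 0, 0, -1, 0, 0, 0, 0, -1, 0, 0, -0.2, 0, -1, 0, 0, -0.5, 0, -1, 0, 0, -0.7, 0, -1, 0, 0, -0.8, 0, -1, 0, 0, -0.5, 0, -1, 0, 0, 0, 0])

```text
time: 35.3
position: [0.4443, -0.2928, 0.0585]
tool_rot: [0.656, 0.755, -0.0, 0.002]
ft_force: [-0.3, -0.8, -2.6]
grip_width: 0.0514
grip_force: 40.0
```

Run:
```python
from h import *
p,R=go([.47,0,.06],-.06,12)
p,R=go([.4373,.2865,.06],-.264,12,p,R)
```

```text
n 12 row [ 0.81   0.111 -0.006] twist 0.167 dyaw -0.201
n 12 row [ 0.774 -0.212 -0.003] twist 0.17 dyaw -0.204
```

Call:
play_rows(steps=[-1, 0.5, 0.07, 0, 0.17, -1, 0.81, 0.11, 0, 0.17, -1, 0.81, 0.11, 0, 0.17, -1, 0.81, 0.11, 0, 0.17, -1, 0.81, 0.11, 0, 0.17, -1, 0.81, 0.11, 0, 0.17, -1, 0.81, 0.11, 0, 0.17, -1, 0.81, 0.11, 0, 0.17, -1, 0.81, 0.11, 0, 0.17, -1, 0.81, 0.11, 0, 0.17])

```text
time: 36.3
position: [0.4598, -0.0556, 0.0557]
tool_rot: [0.718, 0.696, -0.001, -0.001]
ft_force: [-0.2, 0.0, -2.9]
grip_width: 0.0514
grip_force: 40.0
```

Call:
play_rows(steps=[-1, 0.8, 0.1, 0, 0.17, -1, 0.8, 0.1, 0, 0.17, -1, 0.77, -0.2, 0, 0.17, -1, 0.77, -0.2, 0, 0.17, -1, 0.77, -0.2, 0, 0.17, -1, 0.77, -0.2, 0, 0.17, -1, 0.77, -0.2, 0, 0.17, -1, 0.77, -0.2, 0, 0.17, -1, 0.77, -0.2, 0, 0.17, -1, 0.77, -0.2, 0, 0.17])

```text
time: 37.3
position: [0.4424, 0.1807, 0.0557]
tool_rot: [0.774, 0.633, -0.001, -0.001]
ft_force: [-0.2, -0.4, -2.9]
grip_width: 0.0518
grip_force: 40.0
```

Run:
```python
from h import *
p,R=go([.4375,.2862,.06],-.264,4)
```

```text
n 4 row [ 0.848 -0.236 -0.036] twist 0.16 dyaw -0.064
```

Call:
play_rows(steps=[-1, 0.82, -0.23, 0, 0.16, -1, 0.82, -0.23, 0, 0.16, -1, 0.82, -0.23, 0, 0.16, -1, 0.65, -0.2, 0, 0.12, -1, 0, 0, 0.2, 0, -1, 0, 0, 0.4, 0, -1, 0, 0, 0.4, 0, -1, 0, 0, 0.2, 0, -1, 0, 0, 0, 0, -1, 0, 0, 0, 0])

```text
time: 38.3
position: [0.4382, 0.2763, 0.0203]
tool_rot: [0.793, 0.609, -0.0, -0.0]
ft_force: [-1.0, 0.1, -3.9]
grip_width: 0.0516
grip_force: 40.0
```

Run:
```python
from h import *
p,R=go([.4375,.2862,-.017],-.264,5)
```

```text
n 5 row [ 0.063 -0.021  0.248] twist 0.007 dyaw -0.004
```

Call:
play_rows(steps=[-1, 0.16, -0.05, 0, 0.04, -1, 0.16, -0.05, 0, 0, -1, 0, 0, 0.2, 0, -1, 0, 0, 0.3, 0, -1, 0, 0, 0.3, 0, -1, 0, 0, 0.2, 0, -1, 0, 0, 0.15, 0, -1, 0, 0, 0.1, 0, -1, 0, 0, 0, 0, -1, 0, 0, 0, 0])

```text
time: 39.3
position: [0.4379, 0.2869, -0.0168]
tool_rot: [0.794, 0.608, 0.0, 0.0]
ft_force: [-0.5, 0.1, -3.4]
grip_width: 0.0515
grip_force: 40.0
```

Run:
```python
from h import *
p,R=go([.4375,.2864,-.0185],-.264,1)
```

```text
n 1 row [-0.02  -0.009  0.056] twist 0.004 dyaw -0.0
```

Call:
play_rows(steps=[-1, 0, 0, 0.06, 0, -1, 0, 0, 0, 0, -1, 0, 0, 0, 0, 0.6, 0, 0, 0, 0, 0.6, 0, 0, 0, 0, 0.6, 0, 0, 0, 0, 0.6, 0, 0, -0.2, 0, 0.8, 0, 0, -0.6, 0, 0.8, 0, 0, -1, 0, 0.8, 0, 0, -1, 0])

```text
time: 40.3
position: [0.4374, 0.2867, 0.0663]
tool_rot: [0.794, 0.608, -0.001, -0.0]
ft_force: [0.3, 0.3, 0.2]
grip_width: 0.0772
grip_force: 0.0
```

Call:
play_rows(steps=[0.8, 0, 0, -1, 0, 0.8, 0, 0, -1, 0, 0.8, 0.7, 0, -0.5, 0, 0.8, 0.7, 0, 0, 0, 0.8, 0.7, 0, 0, 0, 0.8, 0.7, 0, 0, 0, 0.8, 0.7, 0, 0, 0, 0.8, 0.7, 0, 0, 0, 0.8, 0.7, 0, 0, 0, 0.8, 0.6, 0, 0, 0])

```text
time: 41.3
position: [0.4808, 0.4472, 0.1408]
tool_rot: [0.794, 0.608, 0.0, -0.0]
ft_force: [-0.5, -0.2, -0.6]
grip_width: 0.0786
grip_force: 0.0
```

Call:
play_rows(steps=[0.8, 0.7, 0, 0, 0, 0.8, 0.5, 0, 0, 0, 0.8, 0.2, 0, 0, 0, 0.8, 0, 0, 0, 0, 0.8, 0, 0, 0, 0, 0.8, 0, 0, 0, 0, 0.8, 0, 0, 0, 0, 0.8, 0, 0, 0, 0, 0.8, 0, 0, 0, 0, 0.8, 0, 0, 0, 0])

```text
time: 42.3
position: [0.4918, 0.4866, 0.1404]
tool_rot: [0.794, 0.608, -0.0, 0.0]
ft_force: [1.6, -0.5, 0.2]
grip_width: 0.0781
grip_force: 0.0
```

Run:
```python
from h import *
from rig import robot
t=robot.camera('top');s=robot.camera('side')
i=np.hstack([cv2.resize(t['image'][140:390,80:490],(480,293)),cv2.resize(s['image'][120:420,170:460],(310,293))])
i=np.vstack([i,cv2.resize(s['image'][170:245,170:370],(790,296),interpolation=0)])
cv2.imwrite('pics/f.png',i[...,::-1])
```

```text
(no output)
```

View pics/f.png

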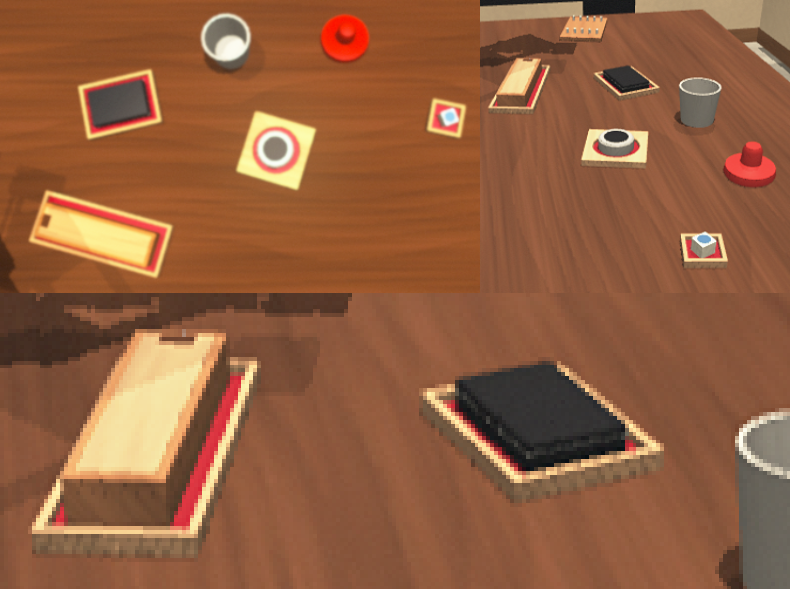

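The top view shows all four pieces in their wells. The tumbler is at (226,41) and the striker at (345,38), both still standing where they were. One numeric check of the domino box's seating before I hand in.

Run:
```python
from h import *
from rig import robot
t=robot.camera('top');s=robot.camera('side')
# hand-picked top-face corners in the side close-up: near-left, near-right, far-right, far-left
C=[[170+u*200/790,170+(v-293)*75/296] for u,v in((65,476),(165,480),(227,333),(136,332))]
for z in(.035,.042):
    P=plane(s,C,z);print(z,P[:,:2].round(4).tolist(),P.mean(0).round(4),np.linalg.norm(np.diff(P,axis=0),axis=1).round(4))
C=[[80+u*410/480,140+v*250/293] for u,v in((38,229),(47,204),(158,235),(150,268))]
P=plane(t,C,.035);print('top',P[:,:2].round(4).tolist(),P.mean(0).round(4),np.linalg.norm(np.diff(P,axis=0),axis=1).round(4))
```

```text
0.035 [[0.3928, 0.2043], [0.4397, 0.1899], [0.4879, 0.3632], [0.4385, 0.3746]] [0.4397 0.283  0.035 ] [0.049  0.1798 0.0507]
0.042 [[0.3929, 0.1903], [0.4391, 0.1762], [0.4866, 0.3469], [0.4379, 0.3582]] [0.4391 0.2679 0.042 ] [0.0483 0.1772 0.0499]
top [[0.4449, 0.3724], [0.4823, 0.3615], [0.436, 0.1896], [0.3879, 0.1997]] [0.4378 0.2808 0.035 ] [0.039  0.178  0.0492]
```

```bash
python3 -c "
from rig import robot
print(robot.hand_in())"
```

```text
the job is handed in; nothing more can be done
None
```

I put all four pieces in their wells in the order asked and let go of each; the tumbler and striker are untouched, and I handed the job in at about 42 s on the robot clock.

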